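# Index the pallet arm one hole towards the fan

## Robot

A 6-joint arm with a two-finger parallel gripper is mounted at the origin on the work surface. World frame = base frame: x ahead of the robot, y to its left, z up, the work surface at z = 0. Lengths are in mm, angles in rad, forces in N, time in s.
With the tool pointing down it reaches from about 350 to 875 mm from the base axis. Payload 4.2 kg.
Tool frame: the origin (TCP) lies at the very end of the fingers, on their centre line; the grasp point (between the pads) lies 19 mm behind it; z points along the fingers, y is the line along which they close (so a half turn about z gives the same grasp; the last joint's range is limited). The gripper opens to 85 mm and grips with 20 to 120 N. Pads are 22 mm wide; open, the fingers measure 114 mm over their backs; the gripper's body (76 mm by 85 mm) begins 54 mm behind the grasp point. The pads swing forward as they close: fully open they stand 13 mm farther back than shut.
Start: joints at [-1.052, 0.385, 0.008, 0, -1.194, -0.259], TCP at [160.571, -604, 231.312] pointing down, gripper open.
Joint ranges: [-3.14, 3.14], [-1.21, 2.06], [-1.07, 1.41], [-3.16, 2.05], [-2.99, -0.16], [-3.1, 3.1]. Speed limits (rad/s): [2.79, 2.79, 3.14, 3.14, 3.14, 3.14].

## Interface

Orientations are given as a 3x3 rotation matrix whose columns are the frame's x, y, z axes.
In Python, from plant import * gives the robot as it stands.
- The arm moves only by the shell command python3 -m creep 'ROWS' [FORCE]. ROWS is JSON, a list of rows, each an object of numbers: "x", "y", "z": the shift along the tool's x, y, z in m; "wx", "wy", "wz": the turn, a rotation vector about the tool's x, y, z in degrees; "grip": the closure, from 0 (fully open) to 1 (shut). In form: [{"x": .., "y": .., "z": .., "wx": .., "wy": .., "wz": .., "grip": ..}, ...]. A call has 1 to 10 rows; each row shifts and turns the commanded pose from where the row before left it, along the tool's axes as they then stand; what a row does not reach is not made up. A row lasts 1/8 s, in which the tool goes at most 62.5 mm and 10.7 degrees, less where a joint would pass 70% of its speed; a pose out of reach is approached as far as the arm can. A call with a gripper value outside its range is refused whole. The fingers move at their own pace and stop on an object; FORCE is the grip in N (left out, the last holds). Time passes only in rows, so rows that do not move let the fingers close. It gives the time, the measured TCP pose, the force, the opening and the grip force at its end, in the units of the state.
- read_state(): the state, without advancing time (a new reading comes with each control period).
- get_image(name): name is "scene" or "top"; returns a dict with "image" (400x640x3 uint8, blue, green, red), "fx", "fy", "cx", "cy" (pixels), "distortion" ([k1, k2, p1, p2, k3] as OpenCV has them; the pictures are not rectified), "R" (3x3) and "t" (3): a world point X has camera coordinates R X + t. Camera axes: x right, y down, z forward; pixel columns grow to the right and rows downward; lengths in mm; the calibration is good to about 2 mm. A picture is of the moment at which its call begins. There is no depth.
- finish_job(): hands the job in; it is judged then, once.
Trained networks look in the newest picture that a camera, given by its name, has taken for a name from the list of things; names that differ only in an ending like _2 or _b are one class to them, and where a whole thing is asked for, a point or a joint stands for the part that bears it (a point fixed in the world has none). Each returns a list of dicts, best first, with "confidence" (0 to 1); they miss things now and then, are a little off and sometimes report something else, mostly with a low value. They report only what shows in the picture. A call takes as long as a camera call.
- silhouettes(camera, label): "region" (400x640 bool, what is visible of it).
- pinpoint(camera, label): "position" ([x, y, z] in mm, in world coordinates, good to about 4 mm: a listed point, or the origin of a listed thing).
The state is a dict: "clock": time; "joints": joint angles; "joint_velocities": joint speeds; "joint_torque": joint torques, N m; "tcp_pos": TCP position; "orientation": TCP orientation; "ft_force": force on the tool from outside, world axes, zero at the start; "moment": the same for the moment, N m; "opening": finger opening in mm; "finger_force": force on a finger pad.
Only numpy, scipy, OpenCV 4.12 (cv2) and the standard library are available. Lean on these libraries where they do the work, as an engineer would, in place of code of your own. Each camera call takes 0.05 s, during which the arm holds its last target. There are 200 camera calls.

## Task

The printed tag on the little press is ready to be dried: hook a fingertip under the pull ring, lift the spring pin out of its hole, swing the pallet arm one hole towards the side where the desk fan stands, and let the pin drop fully home in that next hole, then come clear. Do not pinch or grip the ring, do not swing the other way or past that hole, and leave everything else on the table where it stands.

Things in the scene. Friction and masses are not known exactly. Their poses are not given: they have to be found in the camera images.
- press: Small printing press, fixed: grey base with a pivot and a steel index plate, an arc 44 mm wide at 200 mm from the pivot, its top 46 mm above the table, with five holes 15 degrees (0.262 rad, 52 mm) apart. Origin on the pivot axis at table height; x points from the plate's middle hole to the pivot (roughly away from the robot), y to the left of that, z up.
- swing_arm (a joint): Angle of the pallet arm about the press's vertical pivot: 0 at the middle hole, where it starts, pointing along the press's -x; positive swings its ring end towards the press's +y. Holes at -0.524, -0.262, 0, 0.262, 0.524 rad; end stops at 0.56 either way. With the pin out it turns easily and stays where it is left; a seated pin locks it with about 0.01 rad of play.
- pallet (a point): Middle of the top of the 105 mm square wooden pallet with a paper tag on it, on the arm 85 mm from the pivot and 78 mm above the table. The arm is an aluminium bar 36 mm wide, its top 65 mm above the table.
- pin (a joint): Lift of the steel spring pin in m: 0 home, 0.034 at its upper stop, clear of the hole from 0.014 up. It slides vertically in a round housing on the arm (28 mm across, top 96 mm above the table, 200 mm from the pivot). Its spring pushes down with 5 N at home, 10 N at the top. Let go between holes it rides on the plate at 0.014 and drops in when the arm is pushed to within a few mm of a hole.
- pull_ring: Plain metal pull ring on top of the pin, moving with it: wire 7 mm thick, 49 mm inside. Origin at its centre (pin home: 135 mm above the table, 186 mm from the pivot). It leans 30 degrees back, top towards the pivot. Its x is the line through the opening, towards the pivot and 30 degrees downward; y level, z to its top. Shut fingers 30 to 55 degrees below level fit through; raising them lifts the pin.
- fan: Round black desk fan, fixed, 150 mm across and 210 mm high, facing the robot. Origin under its foot. It stands to the left or right of the press (a grey caddy with brushes stands on the other side).
- tub_a: Bystander, loose: ink jar 72 mm across, 75 mm high, yellow, white lid. Origin under its middle.
- tub_b: Bystander, loose: ink jar 72 mm across, 75 mm high, red, white lid. Origin under its middle.
- tape_roll: Bystander, loose: roll of tape 90 mm across, 24 mm high, lying flat. Origin under its middle.
- ink_knife: Bystander, loose: palette knife lying flat along its own x.
- brush: Bystander, loose: brush lying flat along its own x.

How it is judged:
By the outcome, as a careful person would: the job done as asked, in the order asked, and still so for the second after the job is handed in, with the robot touching nothing.
It also fails if it takes over 40 s, if anything falls off the work surface, if the arm or the gripper's body presses on something with over 40 N, if the wrist force passes 120 N, or if a joint passes its speed limit or range.

## Working session

There is one attempt and no reset: what is moved stays moved. The work goes in short steps, Python scripts to look and compute and a shell command to move; the robot and the scene stay as the last step left them, time stands still between calls to the robot, and variables do not carry over. Pictures are saved under pics/ and viewed, at most 10 in all, crops included, and the job is handed in when it is done.

```bash
mkdir -p pics; ls
python3 - <<'E'
from plant import *
import cv2,numpy as np
for c in ("scene","top"):
    d=get_image(c); cv2.imwrite(f"pics/{c}0.png",d["image"])
    print(c,np.array(d["R"]).round(3).tolist(),np.array(d["t"]).round(1).tolist(),d["fx"])
    for n in ("press","pallet","pull_ring","fan","tub_a","tape_roll","pin"):
        try: print(n,[(np.round(r["position"],0).tolist(),round(r["confidence"],2)) for r in pinpoint(c,n)][:3])
        except Exception as e: print(n,e)
s=read_state(); print(s)
E
```

```text
pics
scene [[-0.291, 0.957, 0.013], [0.793, 0.249, -0.556], [-0.535, -0.151, -0.831]] [205.5, -378.3, 1547.3] 486.5145738393105
press [([756.0, 79.0, -4.0], 0.56)]
pallet [([670.0, 77.0, 79.0], 0.57)]
pull_ring [([574.0, 72.0, 131.0], 0.52)]
fan [([746.0, -193.0, 2.0], 0.86)]
tub_a [([614.0, -138.0, -0.0], 0.96), ([568.0, 302.0, -0.0], 0.78)]
tape_roll [([450.0, 201.0, -0.0], 0.85)]
pin it knows: brush, fan, ink_knife, pallet, press, pull_ring, tape_roll, tub
top [[0.024, -1.0, -0.015], [-0.996, -0.023, -0.088], [0.087, 0.017, -0.996]] [-37.1, 575.0, 997.5] 433.27273251379745
press [([758.0, 80.0, -3.0], 0.74), ([571.0, 65.0, 136.0], 0.3)]
pallet [([672.0, 76.0, 76.0], 0.96)]
pull_ring [([572.0, 65.0, 140.0], 0.68)]
fan [([746.0, -183.0, -5.0], 0.87)]
tub_a [([619.0, -138.0, 1.0], 0.74), ([572.0, 301.0, 1.0], 0.69)]
tape_roll [([453.0, 200.0, -3.0], 0.89)]
pin it knows: brush, fan, ink_knife, pallet, press, pull_ring, tape_roll, tub
{'clock': 0.7, 'joints': array([-1.05239685e+00,  3.84668737e-01,  7.92401669e-03, -9.13111039e-06,
       -1.19402454e+00, -2.58603757e-01]), 'joint_velocities': array([-0.0014638 ,  0.00031331, -0.00020377,  0.00115636,  0.00044124,
       -0.00139705]), 'joint_torque': array([ 2.18934042e-04, -3.91947985e+01,  1.88581789e+01,  4.18993816e+00,
       -2.81307557e-04,  1.15572405e-05]), 'tcp_pos': array([ 160.57584676, -603.9990058 ,  231.33902832]), 'orientation': array([[-9.66443336e-01, -2.56879889e-01,  2.07871946e-05],
       [-2.56879889e-01,  9.66443336e-01, -1.93049208e-05],
       [-1.51305998e-05, -2.39969243e-05, -1.00000000e+00]]), 'ft_force': array([-0.56018054, -0.0855536 , -0.14508582]), 'moment': array([0.01727981, 0.03374782, 0.00851195]), 'finger_force': 0.0, 'opening': 85.28625153748153}
```

View pics/scene0.png

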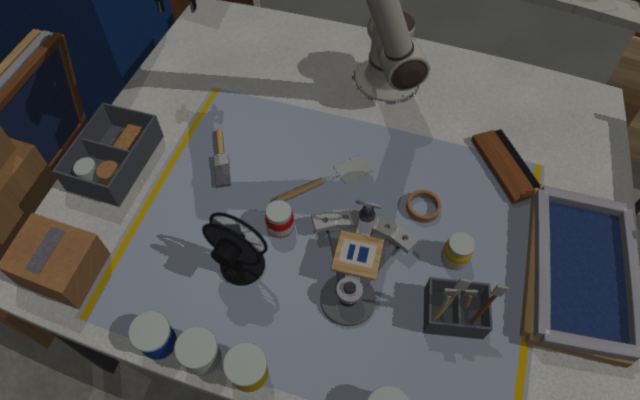

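View pics/top0.png

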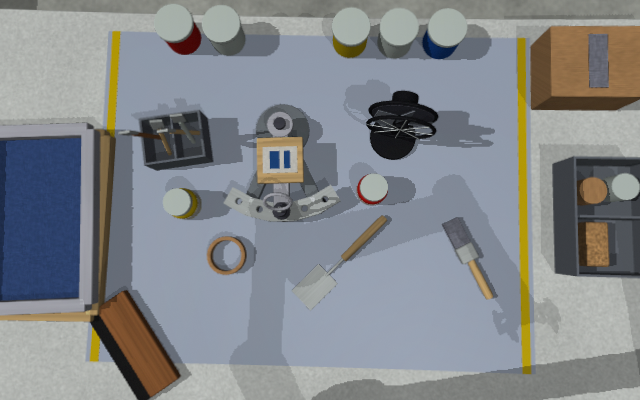

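Scene: fan at about (235,255) in the scene view and (400,125) in the top view, on the right (world −y). Ring sits at (280,207) in the top view and the caddy is on the left. So I swing to −0.262. Next I'll refine the press yaw and compute the approach.

```bash
cat > h.py <<'E'
from plant import *
import cv2,numpy as np
from scipy.spatial.transform import Rotation as Ro
def ray(d,px,z):
    K=np.array([[d["fx"],0,d["cx"]],[0,d["fy"],d["cy"]],[0,0,1.]]);R=np.array(d["R"]);t=np.array(d["t"])
    u=cv2.undistortPoints(np.array(px,float).reshape(-1,1,2),K,np.array(d["distortion"],float))[:,0]
    v=np.c_[u,np.ones(len(u))]@R; c=-R.T@t
    return c+v*((z-c[2])/v[:,2])[:,None]
def tool(psi,dip):
    z=np.array([np.cos(dip)*np.cos(psi),np.cos(dip)*np.sin(psi),-np.sin(dip)]);y=np.array([-np.sin(psi),np.cos(psi),0])
    return np.c_[np.cross(y,z),y,z]
def go(p,R):
    s=read_state();R0=s["orientation"]
    print("shift mm (tool)",(R0.T@(p-s["tcp_pos"])).round(1),"turn deg",np.degrees(Ro.from_matrix(R0.T@R).as_rotvec()).round(2))
E
python3 - <<'E'
from h import *
for c in ("top","scene"):
    d=get_image(c); m=silhouettes(c,"pallet")[0]["region"].astype(np.uint8)
    cs=max(cv2.findContours(m,0,1)[0],key=cv2.contourArea)[:,0]
    P=ray(d,cs,78)[:,:2]; print(c,m.sum(),cv2.minAreaRect(P.astype(np.float32)))
    A=[[r["position"] for r in [pinpoint(c,n)[0]]][0] for n in ("press","pallet","pull_ring")]
    print(np.round(A,1).tolist())
    r=silhouettes(c,"pull_ring")[0]["region"]; ys,xs=np.nonzero(r); print("ring px",xs.mean(),ys.mean(),xs.min(),xs.max(),ys.min(),ys.max(),len(xs))
    f=silhouettes(c,"press")[0]["region"]; print(f.sum())
    im=cv2.resize(d["image"][int(ys.mean())-60:int(ys.mean())+60,int(xs.mean())-80:int(xs.mean())+80],None,fx=4,fy=4,interpolation=cv2.INTER_CUBIC)
    cv2.imwrite(f"pics/ring_{c}.png",im)
E
```

```text
top 3466 ((659.8312377929688, 72.43193054199219), (246.83665466308594, 108.38278198242188), 4.276362419128418)
[[758.1, 77.2, -1.8], [672.4, 77.4, 77.5], [573.5, 65.7, 140.0]]
ring px 276.6728624535316 201.06691449814127 262 292 192 210 269
6711
scene 3146 ((662.3895874023438, 74.26234436035156), (269.9961853027344, 107.160888671875), 1.6268771886825562)Traceback (most recent call last):
  File "<stdin>", line 6, in <module>
IndexError: list index out of range
```

View pics/ring_top.png

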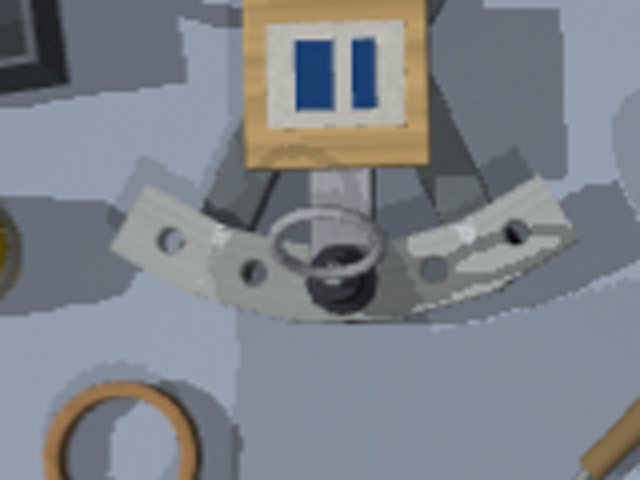

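Run:
```python
from h import *
for c in ("top","scene"):
    d=get_image(c); b=d["image"].astype(int)
    reg=silhouettes(c,"pallet")[0]["region"]
    wood=reg&(((b[...,2]-b[...,0])>35)); w=wood.astype(np.uint8)
    w=cv2.morphologyEx(w,cv2.MORPH_OPEN,np.ones((3,3)))
    cs=max(cv2.findContours(w,0,1)[0],key=cv2.contourArea)[:,0]
    print(c,cv2.minAreaRect(ray(d,cs,78)[:,:2].astype(np.float32)))
```

```text
top ((671.30126953125, 74.96977996826172), (103.16384887695312, 102.11095428466797), 1.6039154529571533)
scene ((674.9080810546875, 75.14110565185547), (103.85081481933594, 103.35523986816406), 2.825345993041992)
```

The top crop shows the plate's free holes at crop pixels (171,240), (254,271), (433,269) and (516,232), with the ring centre near (327,240) and the housing at (341,280). I'll fit pivot and yaw to these.

Run:
```python
from h import *
from scipy.optimize import least_squares
d=get_image("top")
px=np.array([[171,240],[254,271],[433,269],[516,232.]])/4-.375+[196,141]
H=ray(d,px,46)[:,:2]; th=np.array([.524,.262,-.262,-.524])
pred=lambda v:np.c_[v[0]-200*np.cos(v[2]-th),v[1]-200*np.sin(v[2]-th)]
# arm dir at theta: -x rotated so that positive -> +y
r=least_squares(lambda v:(pred(v)-H).ravel(),[757,78,.04]); print(H.round(1).tolist(),r.x[:2],np.degrees(r.x[2]),r.fun.round(1))
print("ring ray z135",ray(d,[[327/4-.375+196,240/4-.375+141]],135),"housing z96",ray(d,[[341/4-.375+196,280/4-.375+141]],96))
```

```text
[[578.7, 170.8], [561.8, 122.1], [565.3, 18.6], [587.9, -28.9]] [756.41928685  78.57173916] 2.482421250085121 [ 0.4  0.2 -0.6 -0.1  0.4 -0.1 -0.1 -0. ]
ring ray z135 [[572.32710946  69.56956296 135.        ]] housing z96 [[554.14923931  65.9019099   96.        ]]
```

Run:
```python
from h import *
psi=np.radians(2.48);R=tool(psi,np.radians(42));c=np.array([756.4-186*np.cos(psi),78.6-186*np.sin(psi),135]);print(c)
go(c-110*R[:,2]+[0,0,30],R)
```

```text
[570.57421006  70.5516589  135.        ]
shift mm (tool) [-489.7  564.2   -7.3] turn deg [  5.2  -47.81  11.67]
```

```bash
python3 -m creep '[{"x":-0.037,"y":0.043,"grip":1},{"x":-0.037,"y":0.043,"grip":1},{"x":-0.037,"y":0.043,"grip":1},{"x":-0.037,"y":0.043,"grip":1},{"x":-0.037,"y":0.043,"grip":1},{"x":-0.037,"y":0.043,"grip":1},{"x":-0.037,"y":0.043,"grip":1},{"x":-0.037,"y":0.043,"grip":1},{"x":-0.037,"y":0.043,"grip":1},{"x":-0.037,"y":0.043,"grip":1}]' 30
python3 - <<'E'
from h import *
psi=np.radians(2.48);R=tool(psi,np.radians(42));c=np.array([570.6,70.5,135])
go(c-110*R[:,2]+[0,0,30],R); print(read_state()["joints"])
E
```

```text
shift mm (tool) [-489.7  564.1   -7.3] turn deg [  5.2  -47.81  11.67]
[-1.05240693e+00  3.84708703e-01  7.85943150e-03 -2.62190863e-05
 -1.19398213e+00 -2.58609338e-01]invalid input at $[0]: expected keys x, y, z, wx, wy, wz, grip
```

```bash
python3 -m creep '[{"x":-0.037,"y":0.043,"z":0,"wx":0,"wy":0,"wz":0,"grip":1},{"x":-0.037,"y":0.043,"z":0,"wx":0,"wy":0,"wz":0,"grip":1},{"x":-0.037,"y":0.043,"z":0,"wx":0,"wy":0,"wz":0,"grip":1},{"x":-0.037,"y":0.043,"z":0,"wx":0,"wy":0,"wz":0,"grip":1},{"x":-0.037,"y":0.043,"z":0,"wx":0,"wy":0,"wz":0,"grip":1},{"x":-0.037,"y":0.043,"z":0,"wx":0,"wy":0,"wz":0,"grip":1},{"x":-0.037,"y":0.043,"z":0,"wx":0,"wy":0,"wz":0,"grip":1},{"x":-0.037,"y":0.043,"z":0,"wx":0,"wy":0,"wz":0,"grip":1},{"x":-0.037,"y":0.043,"z":0,"wx":0,"wy":0,"wz":0,"grip":1},{"x":-0.037,"y":0.043,"z":0,"wx":0,"wy":0,"wz":0,"grip":1}]' 30
python3 - <<'E'
from h import *
psi=np.radians(2.48);R=tool(psi,np.radians(42));c=np.array([570.6,70.5,135])
go(c-110*R[:,2]+[0,0,30],R); print(read_state()["joints"])
E
```

```text
clock: 2.7
tcp_pos: [408.3, -91.5, 231.9]
orientation: [[-0.966, -0.257, 0.002], [-0.257, 0.966, 0.0], [-0.002, -0.0, -1.0]]
ft_force: [0.9, -0.2, -0.7]
opening: 0.0
finger_force: 0.0
shift mm (tool) [-118.7  132.4   -6.6] turn deg [  5.2  -47.72  11.7 ]
[ 1.71442523e-01  2.23554806e-02 -4.60437551e-01  2.33419433e-04
 -1.08642419e+00 -1.48210846e+00]
```

```bash
python3 -m creep '[{"x":-0.0395,"y":0.044,"z":-0.004,"wx":0,"wy":0,"wz":0,"grip":1},{"x":-0.0395,"y":0.044,"z":0,"wx":0,"wy":0,"wz":0,"grip":1},{"x":-0.0395,"y":0.044,"z":0,"wx":0,"wy":0,"wz":0,"grip":1},{"x":0,"y":0,"z":0,"wx":1,"wy":-9.5,"wz":2.3,"grip":1},{"x":0,"y":0,"z":0,"wx":1,"wy":-9.5,"wz":2.3,"grip":1},{"x":0,"y":0,"z":0,"wx":1,"wy":-9.5,"wz":2.3,"grip":1},{"x":0,"y":0,"z":0,"wx":1,"wy":-9.5,"wz":2.3,"grip":1},{"x":0,"y":0,"z":0,"wx":1,"wy":-9.5,"wz":2.3,"grip":1},{"x":0,"y":0,"z":0,"wx":0,"wy":0,"wz":0,"grip":1}]'
python3 - <<'E'
from h import *
psi=np.radians(2.48);R=tool(psi,np.radians(42));c=np.array([570.6,70.5,135])
go(c-60*R[:,2],R); print(read_state()["joints"])
E
```

```text
clock: 3.82
tcp_pos: [515.6, 31.8, 270.4]
orientation: [[-0.799, -0.05, 0.6], [-0.082, 0.996, -0.026], [-0.596, -0.07, -0.8]]
ft_force: [-0.5, -0.5, 0.2]
opening: 0.2
finger_force: 0.0
shift mm (tool) [45.4 42.7 81.5] turn deg [ -2.7  -11.27   3.  ]
[ 0.36628815 -0.10530154 -0.92090057  1.01893631 -0.28453654 -2.78863677]
```

Run:
```python
from h import *
psi=np.radians(14);R=tool(psi,np.radians(50));c=np.array([570.6,70.5,135])
go(c-70*R[:,2],R); print(R.T@(c-70*R[:,2]-read_state()["tcp_pos"]))
```

```text
shift mm (tool) [37.4 32.8 71.5] turn deg [-10.03  -3.67  -6.24]
[38.98806874 24.21519753 74.08207942]
```

```bash
python3 -m creep '[{"x":0,"y":0,"z":0,"wx":-5,"wy":-1.8,"wz":-3.1,"grip":1},{"x":0,"y":0,"z":0,"wx":-5,"wy":-1.8,"wz":-3.1,"grip":1},{"x":0.013,"y":0.008,"z":0.02,"wx":0,"wy":0,"wz":0,"grip":1},{"x":0.013,"y":0.008,"z":0.02,"wx":0,"wy":0,"wz":0,"grip":1},{"x":0,"y":0,"z":0,"wx":0,"wy":0,"wz":0,"grip":1}]'
python3 - <<'E'
from h import *
psi=np.radians(14);R=tool(psi,np.radians(50));c=np.array([570.6,70.5,135])
go(c-70*R[:,2],R); print(read_state()["joints"])
E
```

```text
clock: 4.45
tcp_pos: [518.3, 42.2, 248.2]
orientation: [[-0.78, -0.225, 0.585], [-0.178, 0.974, 0.137], [-0.601, 0.003, -0.8]]
ft_force: [-1.2, -0.8, -0.3]
opening: 0.1
finger_force: 0.0
shift mm (tool) [26.  14.9 55.1] turn deg [-0.52 -3.09 -0.9 ]
[ 0.38821184 -0.07408267 -0.87642113  0.63145891 -0.16096355 -2.32739068]
```

```bash
cat > k.py <<'E'
from h import *
from scipy.optimize import least_squares
Ry=lambda a:Ro.from_euler('y',a).as_matrix(); Rz=lambda a:Ro.from_euler('z',a).as_matrix()
Rx=lambda a:Ro.from_euler('x',a).as_matrix()
# columns: forearm dir along x
def wristR(q,s=(1,1,1)):
    return Rz(q[0])@Ry(q[1]-q[2])@Rx(s[0]*q[3])@Ry(-q[4])@Rx(s[1]*q[5])
M=np.array([[0,0,1],[0,1,0],[-1,0,0.]]) # tool x=-z,y=y,z=x
def fk(q,g):
    a,b,e,h,L,d,r0=g; f=q[1]-q[2]
    R=wristR(q,S)@M@Rz(Z)
    w=Rz(q[0])@np.array([r0+a*np.sin(q[1])+b*np.cos(f)+e*np.sin(f),-d,h+a*np.cos(q[1])-b*np.sin(f)+e*np.cos(f)])
    return w+L*R[:,2],R
S=(1,1);Z=0
data=[([-1.05239685,.384668737,.00792401669,-9e-6,-1.19402454,-.258603757],[160.576,-603.999,231.339],[[-.9664,-.2569,0],[-.2569,.9664,0],[0,0,-1]]),
([.171442523,.0223554806,-.460437551,.000233,-1.08642419,-1.48210846],[408.3,-91.5,231.9],[[-0.966,-0.257,0.002],[-0.257,0.966,0.0],[-0.002,0,-1.0]]),
([.36628815,-.10530154,-.92090057,1.01893631,-.28453654,-2.78863677],[515.6,31.8,270.4],[[-0.799,-0.05,0.6],[-0.082,0.996,-0.026],[-0.596,-0.07,-0.8]]),
([.38821184,-.07408267,-.87642113,.63145891,-.16096355,-2.32739068],[518.3,42.2,248.2],[[-0.78,-0.225,0.585],[-0.178,0.974,0.137],[-0.601,0.003,-0.8]])]
E
python3 - <<'E'
import k; from k import *
for S in [(a,b) for a in(1,-1) for b in (1,-1)]:
    k.S=S;k.Z=0
    print(S,[np.degrees(Ro.from_matrix(k.fk(q,[0]*7)[1].T@np.array(R)).as_rotvec()).round(1).tolist() for q,p,R in data])
E
```

```text
(1, 1) [[-0.0, 0.0, -60.4], [0.0, -0.0, 79.8], [23.2, 23.2, 112.3], [8.9, 8.8, 104.7]]
(1, -1) [[-0.0, 0.0, -90.0], [-0.0, -0.0, -90.0], [16.0, 34.6, 151.4], [0.4, -15.5, -161.0]]
(-1, 1) [[-0.0, 0.0, -60.4], [0.0, -0.0, 79.8], [0.0, 0.0, -130.4], [0.0, -0.0, 176.7]]
(-1, -1) [[-0.0, 0.0, -90.0], [-0.0, -0.0, -90.0], [0.0, 0.0, -90.0], [-0.0, 0.0, -90.0]]
```

S=(-1,-1), Z=-90° is exact for the rotation. Now I fit the lengths and solve IK for the candidate poses.

```bash
cat >> k.py <<'E'
S=(-1,-1);Z=-np.pi/2
res=lambda g:np.concatenate([fk(q,g)[0]-p for q,p,R in data]+[1e-3*(np.array(g)-G0)])
G0=np.array([420,430,0,300,230,160,0.]);fit=least_squares(res,G0,x_scale=100);G=fit.x
lo=np.array([-3.14,-1.21,-1.07,-3.16,-2.99,-3.1]);hi=np.array([3.14,2.06,1.41,2.05,-.16,3.1])
def ik(p,R,q0):
    def f(q):
        P,A=fk(q,G);return np.r_[(P-p),300*Ro.from_matrix(A.T@R).as_rotvec()]
    r=least_squares(f,np.clip(q0,lo+1e-6,hi-1e-6),bounds=(lo,hi));return r.x,np.abs(r.fun).max()
E
python3 - <<'E'
from k import *
print(G.round(1),np.abs(fit.fun).max())
c=np.array([570.6,70.5,135])
q0=[.388,-.07,-.87,.3,-.3,-2.]
th=np.radians(2.48+15);c2=np.array([756.4-186*np.cos(th),78.6-186*np.sin(th),135])
for dip in (35,42,46,50,55):
  for psi in (2.5,10,17,24):
    o=[]
    for cc,off,dz in ((c,-70,0),(c,28,0),(c,28,34),(c2,28,34),(c2,28,0),(c2,-70,0)):
        R=tool(np.radians(psi),np.radians(dip));p=cc+off*R[:,2]+[0,0,dz]
        b=min((ik(p,R,x) for x in (q0,[.388,-.07,-.87,-2.8,-.3,1.])),key=lambda t:t[1])
        o.append((round(b[1],1),b[0][3:].round(1).tolist()))
    print(dip,psi,o)
E
```

```text
[ 694.7 -217.6  369.9 -800.5   60.2  152.9  402.8] 30.63327953602149
35 2.5 [(np.float64(72.5), [-3.2, -0.2, 1.4]), (np.float64(116.9), [-3.2, -0.3, 1.4]), (np.float64(0.0), [0.5, -0.7, -2.2]), (np.float64(0.0), [0.4, -0.6, -2.1]), (np.float64(116.8), [-3.2, -0.3, 1.5]), (np.float64(71.4), [-3.2, -0.3, 1.4])]
35 10 [(np.float64(71.9), [-3.2, -0.3, 1.5]), (np.float64(117.8), [-3.2, -0.3, 1.5]), (np.float64(0.0), [0.3, -0.6, -2.0]), (np.float64(0.0), [0.2, -0.6, -1.8]), (np.float64(117.6), [-3.2, -0.3, 1.5]), (np.float64(72.0), [-3.2, -0.3, 1.5])]
35 17 [(np.float64(0.0), [0.2, -0.6, -1.8]), (np.float64(118.5), [-3.2, -0.3, 1.5]), (np.float64(0.0), [0.1, -0.6, -1.8]), (np.float64(0.0), [0.0, -0.6, -1.6]), (np.float64(0.0), [0.0, -0.7, -1.6]), (np.float64(0.0), [0.0, -0.6, -1.6])]
35 24 [(np.float64(0.0), [-0.0, -0.6, -1.5]), (np.float64(0.0), [-0.0, -0.7, -1.5]), (np.float64(0.0), [-0.0, -0.6, -1.5]), (np.float64(0.0), [-0.2, -0.6, -1.4]), (np.float64(0.0), [-0.2, -0.7, -1.4]), (np.float64(0.0), [-0.2, -0.6, -1.3])]
42 2.5 [(np.float64(66.7), [1.3, -0.3, -3.1]), (np.float64(109.4), [1.
[... 3122 characters left out ...]
, -0.2, -3.0]), (np.float64(111.6), [1.3, -0.2, -3.1]), (np.float64(78.6), [1.3, -0.2, -3.1]), (np.float64(78.4), [1.4, -0.2, -3.1]), (np.float64(111.3), [1.4, -0.2, -3.1]), (np.float64(39.8), [1.2, -0.2, -2.9])]
55 17 [(np.float64(39.8), [1.1, -0.2, -2.7]), (np.float64(112.4), [1.4, -0.2, -3.1]), (np.float64(79.4), [1.4, -0.2, -3.1]), (np.float64(79.1), [1.5, -0.2, -3.1]), (np.float64(111.2), [-1.8, -0.2, 0.3]), (np.float64(42.5), [0.3, -0.2, -1.9])]
55 24 [(np.float64(38.2), [-0.9, -0.2, -0.6]), (np.float64(111.4), [-1.6, -0.2, 0.1]), (np.float64(79.2), [-1.8, -0.2, 0.3]), (np.float64(78.2), [-1.7, -0.2, 0.2]), (np.float64(110.6), [-1.6, -0.2, 0.2]), (np.float64(38.9), [-1.2, -0.2, -0.2])]
```

```bash
python3 - <<'E'
s=open('k.py').read()
s=s.replace("-d,h+a","0,h+a").replace("return w+L*R[:,2],R","return w+L*R[:,2]-d*(Rz(q[0])@Ry(f)@Rx(S[0]*q[3]))[:,1],R")
open('k.py','w').write(s)
E
python3 - <<'E'
from k import *
print(G.round(1),np.abs(fit.fun).max())
c=np.array([570.6,70.5,135])
q0=[.388,-.07,-.87,.3,-.3,-2.]
th=np.radians(2.48+15);c2=np.array([756.4-186*np.cos(th),78.6-186*np.sin(th),135])
for dip in (32,36,40,45,50,55):
  for psi in (0,7,14,21):
    o=[]
    for cc,off,dz in ((c,-70,0),(c,28,0),(c,28,34),(c2,28,34),(c2,28,0),(c2,-70,0)):
        R=tool(np.radians(psi),np.radians(dip));p=cc+off*R[:,2]+[0,0,dz]
        b=min((ik(p,R,x) for x in (q0,[.388,-.07,-.87,-2.8,-.3,1.],[0,-.07,-.87,-1.5,-.3,0.])),key=lambda t:t[1])
        o.append((float(round(b[1],0)),b[0][3:].round(1).tolist()))
    print(dip,psi,*o)
E
```

```text
[ 5.649e+02  4.220e+02 -0.000e+00  1.608e+02  2.978e+02  1.598e+02
 -1.000e-01] 0.1448881494385588
32 0 (0.0, [-2.6, -0.4, 1.2]) (0.0, [-2.8, -0.6, 1.4]) (0.0, [-2.7, -0.5, 1.3]) (0.0, [-2.5, -0.4, 1.1]) (0.0, [-2.6, -0.6, 1.3]) (0.0, [-2.3, -0.4, 0.9])
32 7 (0.0, [-2.2, -0.4, 0.8]) (0.0, [-2.5, -0.5, 1.2]) (0.0, [-2.3, -0.4, 1.0]) (0.0, [-2.1, -0.4, 0.8]) (0.0, [-2.3, -0.5, 1.0]) (0.0, [-2.0, -0.4, 0.6])
32 14 (0.0, [-1.9, -0.4, 0.6]) (0.0, [-2.2, -0.5, 1.0]) (0.0, [-2.0, -0.4, 0.7]) (0.0, [-1.9, -0.4, 0.6]) (0.0, [-2.0, -0.5, 0.8]) (0.0, [-1.7, -0.4, 0.5])
32 21 (0.0, [-1.7, -0.5, 0.5]) (0.0, [-2.0, -0.5, 0.8]) (0.0, [-1.8, -0.4, 0.5]) (0.0, [-1.7, -0.5, 0.5]) (0.0, [-1.8, -0.6, 0.7]) (0.0, [-1.6, -0.6, 0.4])
36 0 (0.0, [-2.4, -0.2, 0.9]) (0.0, [-2.7, -0.5, 1.3]) (0.0, [-2.6, -0.3, 1.2]) (0.0, [-2.2, -0.2, 0.7]) (0.0, [-2.5, -0.4, 1.1]) (4.0, [-2.0, -0.2, 0.6])
36 7 (5.0, [-1.9, -0.2, 0.4]) (0.0, [-2.4, -0.4, 1.0]) (0.0, [-2.0, -0.2, 0.5]) (0.0, [-1.7, -0.2, 0.3]) (0.0, [-2.1, -0.3, 0.8]) (3.0, [-1.6, -0.2, 0.1])
36 14 (1.0, [-1.5, -0.2, 0.0]) (0.0, [-2.0, -0.3, 0.7]) (0.0, [-1.7, 
[... 2140 characters left out ...]
(0.0, [-0.7, -0.2, -0.8]) (0.0, [-0.4, -0.2, -1.1])
55 0 (18.0, [1.3, -0.2, -3.1]) (27.0, [-3.2, -0.2, 1.7]) (32.0, [-3.2, -0.2, 1.7]) (36.0, [0.8, -0.2, -2.6]) (40.0, [0.3, -0.2, -2.1]) (20.0, [1.1, -0.2, -2.9])
55 7 (20.0, [0.9, -0.2, -2.7]) (35.0, [0.1, -0.2, -1.9]) (32.0, [0.5, -0.2, -2.3]) (21.0, [0.2, -0.2, -1.9]) (32.0, [-0.2, -0.2, -1.5]) (16.0, [0.6, -0.2, -2.3])
55 14 (12.0, [0.4, -0.2, -2.1]) (29.0, [-0.2, -0.2, -1.4]) (20.0, [0.1, -0.2, -1.8]) (13.0, [-0.1, -0.2, -1.6]) (19.0, [-0.3, -0.2, -1.3]) (5.0, [0.2, -0.2, -1.9])
55 21 (1.0, [0.2, -0.2, -1.8]) (14.0, [-0.3, -0.2, -1.2]) (9.0, [-0.1, -0.2, -1.5]) (0.0, [-0.2, -0.2, -1.3]) (1.0, [-0.4, -0.2, -1.1]) (0.0, [-0.2, -0.3, -1.3])
```

Run:
```python
from k import *
c=np.array([570.6,70.5,135]);s=read_state();q=s["joints"]
H=c-110*tool(np.radians(14),np.radians(35))[:,2]; print("H",H)
wp=[(s["tcp_pos"],13.,53.),(H+[0,0,60],30.,60.),(H+[0,0,60],45,55),(H+[0,0,40],42,42),(H+[0,0,20],28,35),(H,14,35)]
for (p0,a0,d0),(p1,a1,d1) in zip(wp,wp[1:]):
    for t in np.linspace(0,1,6)[1:]:
        R=tool(np.radians(a0+t*(a1-a0)),np.radians(d0+t*(d1-d0)));qn,e=ik(p0+t*(np.array(p1)-p0),R,q)
        print(qn.round(2),round(e,1),"dq",np.abs(qn-q).max().round(2));q=qn
    print('--')
for n,(off,dz,cc) in enumerate([(28,0,c),(28,34,c),(28,34,0),(28,0,0),(-100,0,0)]):
    th=np.radians(17.48)
    if n>1: cc=np.array([756.4-186*np.cos(th),78.6-186*np.sin(th),135])
    R=tool(np.radians(14),np.radians(35));q,e=ik(cc+off*R[:,2]+[0,0,dz],R,q);print(q.round(2),round(e,1))
R=tool(np.radians(30),np.radians(60));go(H+[0,0,60],R)
```

```text
H [483.16982995  48.70121031 198.093408  ]
[ 0.44 -0.08 -0.78  0.33 -0.27 -2.02] 0.0 dq 0.31
[ 0.44 -0.09 -0.7   0.15 -0.36 -1.79] 0.0 dq 0.23
[ 0.42 -0.09 -0.64  0.03 -0.44 -1.61] 0.0 dq 0.18
[ 0.41 -0.09 -0.6  -0.06 -0.52 -1.47] 0.0 dq 0.14
[ 0.39 -0.09 -0.56 -0.12 -0.59 -1.35] 0.0 dq 0.12
--
[ 0.36 -0.08 -0.53 -0.2  -0.6  -1.22] 0.0 dq 0.14
[ 0.32 -0.08 -0.5  -0.28 -0.63 -1.08] 0.0 dq 0.14
[ 0.28 -0.07 -0.47 -0.35 -0.66 -0.94] 0.0 dq 0.14
[ 0.24 -0.06 -0.44 -0.43 -0.7  -0.81] 0.0 dq 0.13
[ 0.19 -0.04 -0.41 -0.5  -0.74 -0.69] 0.0 dq 0.13
--
[ 0.16 -0.04 -0.42 -0.57 -0.71 -0.62] 0.0 dq 0.07
[ 0.13 -0.04 -0.43 -0.64 -0.69 -0.54] 0.0 dq 0.08
[ 0.09 -0.04 -0.43 -0.73 -0.68 -0.44] 0.0 dq 0.09
[ 0.04 -0.03 -0.44 -0.82 -0.68 -0.34] 0.0 dq 0.1
[-0.01 -0.02 -0.45 -0.91 -0.68 -0.24] 0.0 dq 0.11
--
[-0.01 -0.03 -0.47 -0.96 -0.63 -0.22] 0.0 dq 0.05
[-0.01 -0.04 -0.49 -1.01 -0.58 -0.21] 0.0 dq 0.05
[-0.01 -0.04 -0.52 -1.06 -0.54 -0.18] 0.0 dq 0.06
[-0.02 -0.04 -0.54 -1.13 -0.49 -0.14] 0.0 dq 0.07
[-0.03 -0.05 -0.55 -1.21 -0.45 -0.08] 0.0 dq 0.08
--
[ 0.   -0.05 -0.57 -1.22 -0.38 -0.11] 0.0 dq 0.07
[ 0.04 -0.06 -0.59 -1.22 -0.3  -0.16] 0.0 dq 0.08
[ 0.09 -0.06 -0.61 -1.22 -0.22 -0.22] 0.0 dq 0.08
[ 0.11 -0.05 -0.62 -1.25 -0.16 -0.22] 1.2 dq 0.06
[ 0.06 -0.04 -0.62 -1.39 -0.16 -0.08] 4.0 dq 0.14
--
[-0.17  0.31 -0.53 -2.07 -0.39  0.78] 0.0
[-0.05  0.23 -0.46 -1.78 -0.24  0.39] 0.0
[-0.12  0.24 -0.43 -1.65 -0.3   0.3 ] 0.0
[-0.22  0.32 -0.48 -1.89 -0.4   0.63] 0.0
[-0.09  0.   -0.58 -1.37 -0.28 -0.01] 0.0
shift mm (tool) [ 20.3  14.3 -27.6] turn deg [ -9.26   6.88 -14.3 ]
```

Run:
```python
from h import *
T=lambda a,d:tool(np.radians(a),np.radians(d))
s=read_state();print(s["tcp_pos"],s["clock"]);R=s["orientation"];p=s["tcp_pos"]
c=np.array([570.6,70.5,135]);H=c-110*T(18,35)[:,2];print(H)
for pos,a,d in((H+[0,0,60],30,60),(H+[0,0,60],45,55),(H+[0,0,40],42,42),(H+[0,0,20],28,35),(H,18,35)):
    Rn=T(a,d);print(a,d,"turn",np.degrees(Ro.from_matrix(R.T@Rn).as_rotvec()).round(2),"then shift in new frame",(Rn.T@(pos-p)).round(1));R=Rn;p=pos
```

```text
[518.32050342  42.19048363 248.20661904] 4.45
[484.90341215  42.65549071 198.093408  ]
30 60 turn [ -9.26   6.88 -14.3 ] then shift in new frame [ 19.9  17.1 -22.9]
45 55 turn [ -8.06  -4.97 -12.65] then shift in new frame [0. 0. 0.]
42 42 turn [  1.99 -13.     2.25] then shift in new frame [14.9  0.  13.4]
28 35 turn [10.96 -6.97  8.72] then shift in new frame [16.4  0.  11.5]
18 35 turn [8.19 0.   5.74] then shift in new frame [16.4  0.  11.5]
```

```bash
python3 -m creep '[{"x":0,"y":0,"z":0,"wx":-4.6,"wy":3.4,"wz":-7.2,"grip":1},{"x":0,"y":0,"z":0,"wx":-4.6,"wy":3.4,"wz":-7.2,"grip":1},{"x":0.02,"y":0.017,"z":-0.023,"wx":0,"wy":0,"wz":0,"grip":1},{"x":0,"y":0,"z":0,"wx":-4,"wy":-2.5,"wz":-6.3,"grip":1},{"x":0,"y":0,"z":0,"wx":-4,"wy":-2.5,"wz":-6.3,"grip":1},{"x":0,"y":0,"z":0,"wx":1,"wy":-6.5,"wz":1.1,"grip":1},{"x":0,"y":0,"z":0,"wx":1,"wy":-6.5,"wz":1.1,"grip":1},{"x":0,"y":0,"z":0,"wx":0,"wy":0,"wz":0,"grip":1}]'
python3 - <<'E'
from h import *
T=lambda a,d:tool(np.radians(a),np.radians(d))
s=read_state();print(s["joints"].round(2));R=s["orientation"];p=s["tcp_pos"]
c=np.array([570.6,70.5,135]);H=c-110*T(18,35)[:,2]
for pos,a,d in((H+[0,0,20],28,35),(H,18,35)):
    Rn=T(a,d);print(a,d,"turn",np.degrees(Ro.from_matrix(R.T@Rn).as_rotvec()).round(2),"then shift in new frame",(Rn.T@(pos-p)).round(1));R=Rn;p=pos
E
```

```text
clock: 5.45
tcp_pos: [491.6, 18.5, 259.0]
orientation: [[-0.582, -0.415, 0.7], [-0.306, 0.909, 0.284], [-0.754, -0.049, -0.656]]
ft_force: [0.5, 0.6, 1.2]
opening: 0.3
finger_force: 0.0
[ 0.32 -0.15 -0.71 -0.3  -0.16 -1.17]
28 35 turn [-4.45 -6.11  0.07] then shift in new frame [30.4 24.5 27.9]
18 35 turn [8.19 0.   5.74] then shift in new frame [16.4  0.  11.5]
```

Run:
```python
from k import *
T=lambda a,d:tool(np.radians(a),np.radians(d))
s=read_state();R0=s["orientation"];p0=s["tcp_pos"];q0=s["joints"]
c=np.array([570.6,70.5,135]);H=c-110*T(18,35)[:,2]
for a,d in((30,60),(45,50),(42,42),(42,50)):
    Rn=T(a,d);rv=Ro.from_matrix(R0.T@Rn).as_rotvec();q=q0;J=[]
    for t in np.linspace(.2,1,5):
        q,e=ik(p0,R0@Ro.from_rotvec(rv*t).as_matrix(),q);J.append((q[3:].round(2).tolist(),round(e,1)))
    print(a,d,np.degrees(rv).round(1),J,(Rn.T@(H+[0,0,50]-p0)).round())
```

```text
30 60 [-5.6 18.8 -2.5] [([-0.26, -0.25, -1.2], np.float64(0.0)), ([-0.24, -0.35, -1.2], np.float64(0.0)), ([-0.22, -0.45, -1.2], np.float64(0.0)), ([-0.21, -0.54, -1.2], np.float64(0.0)), ([-0.2, -0.63, -1.2], np.float64(0.0))] [ 0. 24. 13.]
45 50 [-16.3   8.4 -12.7] [([-0.56, -0.36, -0.81], np.float64(0.0)), ([-0.63, -0.5, -0.65], np.float64(0.0)), ([-0.66, -0.61, -0.56], np.float64(0.0)), ([-0.67, -0.71, -0.49], np.float64(0.0)), ([-0.67, -0.79, -0.43], np.float64(0.0))] [-2. 22. 16.]
42 42 [-14.9   0.5  -9.5] [([-0.63, -0.36, -0.73], np.float64(0.0)), ([-0.75, -0.49, -0.53], np.float64(0.0)), ([-0.82, -0.6, -0.4], np.float64(0.0)), ([-0.86, -0.69, -0.31], np.float64(0.0)), ([-0.89, -0.78, -0.23], np.float64(0.0))] [ 1. 22. 16.]
42 50 [-14.2   8.5 -10.5] [([-0.53, -0.34, -0.85], np.float64(0.0)), ([-0.6, -0.47, -0.71], np.float64(0.0)), ([-0.63, -0.57, -0.63], np.float64(0.0)), ([-0.64, -0.66, -0.56], np.float64(0.0)), ([-0.64, -0.74, -0.51], np.float64(0.0))] [-2. 22. 16.]
```

```bash
python3 -m creep '[{"x":0,"y":0,"z":0,"wx":-3.7,"wy":0.1,"wz":-2.4,"grip":1},{"x":0,"y":0,"z":0,"wx":-3.7,"wy":0.1,"wz":-2.4,"grip":1},{"x":0,"y":0,"z":0,"wx":-3.7,"wy":0.1,"wz":-2.4,"grip":1},{"x":0,"y":0,"z":0,"wx":-3.7,"wy":0.1,"wz":-2.4,"grip":1},{"x":0.001,"y":0.022,"z":0.016,"wx":0,"wy":0,"wz":0,"grip":1},{"x":0,"y":0,"z":0,"wx":0,"wy":0,"wz":0,"grip":1}]'
cat > n.py <<'E'
from k import *
T=lambda a,d:tool(np.radians(a),np.radians(d))
c=np.array([570.6,70.5,135]);H=c-110*T(18,35)[:,2]
def plan(wps):
    s=read_state();R=s["orientation"];p=s["tcp_pos"];q=s["joints"];print(q.round(2))
    for pos,a,d in wps:
        Rn=T(a,d);rv=Ro.from_matrix(R.T@Rn).as_rotvec();J=[]
        for t in (.5,1): q,e=ik(p,R@Ro.from_rotvec(rv*t).as_matrix(),q);J.append((q[3:].round(2).tolist(),float(round(e,1))))
        q,e=ik(pos,Rn,q);J.append((q[3:].round(2).tolist(),float(round(e,1))))
        print(a,d,"turn",np.degrees(rv).round(1),"shift",(Rn.T@(pos-p)).round(1),J);R=Rn;p=pos
E
python3 -c "
from n import *
plan([(H+[0,0,20],28,35),(H,18,35)])"
```

```text
clock: 6.2
tcp_pos: [484.4, 34.8, 241.6]
orientation: [[-0.528, -0.626, 0.573], [-0.435, 0.78, 0.451], [-0.729, -0.011, -0.684]]
ft_force: [0.0, 0.9, -0.5]
opening: 0.4
finger_force: 0.0
[ 0.02 -0.05 -0.46 -0.84 -0.63 -0.34]
28 35 turn [ 8.  -8.1  7.3] shift [16.9  6.7 16.9] [([-0.95, -0.54, -0.3], 0.0), ([-1.1, -0.47, -0.21], 0.0), ([-1.21, -0.47, -0.06], 0.0)]
18 35 turn [8.2 0.  5.7] shift [16.4  0.  11.5] [([-1.17, -0.32, -0.2], 0.0), ([-1.1, -0.16, -0.39], 2.2), ([-1.3, -0.23, -0.11], 0.0)]
```

Good; shift before the last turn.

```bash
python3 -m creep '[{"x":0,"y":0,"z":0,"wx":4,"wy":-4,"wz":3.6,"grip":1},{"x":0,"y":0,"z":0,"wx":4,"wy":-4,"wz":3.6,"grip":1},{"x":0.017,"y":0.007,"z":0.017,"wx":0,"wy":0,"wz":0,"grip":1},{"x":0.016,"y":-0.003,"z":0.022,"wx":0,"wy":0,"wz":0,"grip":1},{"x":0,"y":0,"z":0,"wx":4,"wy":0,"wz":2.9,"grip":1},{"x":0,"y":0,"z":0,"wx":4,"wy":0,"wz":2.9,"grip":1},{"x":0,"y":0,"z":0,"wx":0,"wy":0,"wz":0,"grip":1}]'
python3 - <<'E'
from n import *
R=T(18,35)
plan([(c-60*R[:,2],18,35),(c+28*R[:,2],18,35)])
for cam in ("scene","top"): cv2.imwrite(f"pics/a_{cam}.png",get_image(cam)["image"])
print([np.round(r["position"]).tolist() for r in pinpoint("scene","pull_ring")])
d=get_image("scene")["image"][150:300,260:460];cv2.imwrite("pics/a_crop.png",cv2.resize(d,None,fx=4,fy=4,interpolation=cv2.INTER_CUBIC))
E
```

```text
clock: 7.08
tcp_pos: [494.3, 45.5, 193.5]
orientation: [[-0.543, -0.315, 0.778], [-0.18, 0.949, 0.259], [-0.82, 0.001, -0.572]]
ft_force: [0.2, -0.7, -0.2]
opening: 0.3
finger_force: 0.0
[ 0.   -0.01 -0.59 -1.37 -0.26 -0.02]
18 35 turn [0.3 0.1 0.2] shift [ 1.9  0.2 39.3] [([-1.36, -0.26, -0.03], 0.0), ([-1.36, -0.25, -0.05], 0.0), ([-1.58, -0.32, 0.24], 0.0)]
18 35 turn [0. 0. 0.] shift [ 0. -0. 88.] [([-1.58, -0.32, 0.24], 0.0), ([-1.58, -0.32, 0.24], 0.0), ([-1.92, -0.4, 0.66], 0.0)]
[]
```

View pics/a_crop.png

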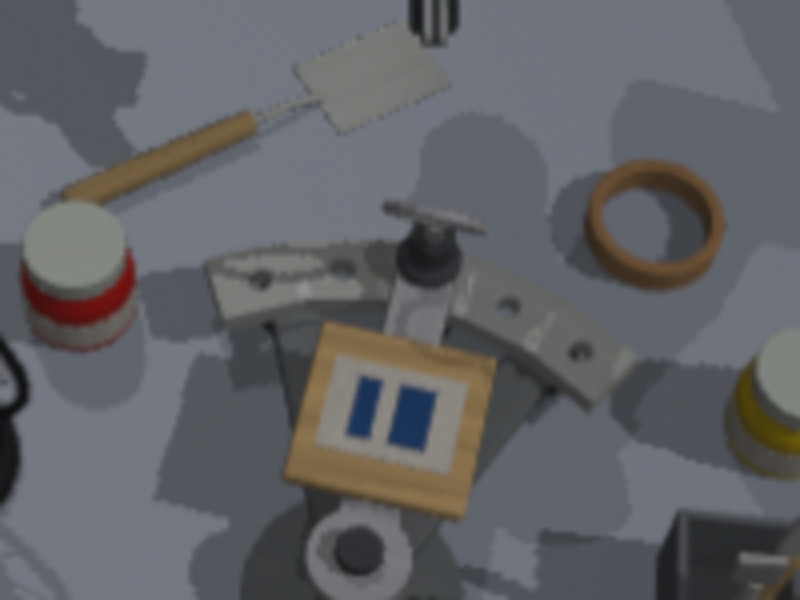

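The fingertip is at crop (433,40) and the ring shows edge-on from (385,207) to (485,228), centre (435,217). Now checking the ring ray and advancing to 20 mm short.

```bash
python3 -m creep '[{"x":0.002,"y":0,"z":0.02,"wx":0.3,"wy":0,"wz":0.2,"grip":1},{"x":0,"y":0,"z":0.02,"wx":0,"wy":0,"wz":0,"grip":1},{"x":0,"y":0,"z":0.02,"wx":0,"wy":0,"wz":0,"grip":1},{"x":0,"y":0,"z":0.015,"wx":0,"wy":0,"wz":0,"grip":1},{"x":0,"y":0,"z":0,"wx":0,"wy":0,"wz":0,"grip":1}]'
python3 - <<'E'
from n import *
R=T(18,35)
plan([(c+28*R[:,2],18,35)])
d=get_image("scene"); print(ray(d,[[260+434.5/4-.375,150+217/4-.375]],135))
print(read_state()["joints"].round(2))
i0=d["image"][170:240,320:420]
t=get_image("top")["image"][150:230,230:330]
cv2.imwrite("pics/b.png",np.hstack([cv2.resize(i0,(400,320),interpolation=2),cv2.resize(t,(400,320),interpolation=2)]))
E
```

```text
clock: 7.9
tcp_pos: [552.0, 62.4, 147.3]
orientation: [[-0.547, -0.304, 0.78], [-0.172, 0.953, 0.251], [-0.819, 0.003, -0.574]]
ft_force: [-0.4, 0.2, 0.3]
opening: -0.1
finger_force: 0.0
[-0.13  0.19 -0.53 -1.75 -0.36  0.44]
18 35 turn [-0.2 -0.  -0.3] shift [-1.5  2.  51.6] [([-1.74, -0.36, 0.45], 0.0), ([-1.74, -0.36, 0.45], 0.0), ([-1.92, -0.4, 0.66], 0.0)]
[[572.22323091  69.60382264 135.        ]]
[-0.12  0.19 -0.53 -1.75 -0.36  0.44]
```

View pics/b.png

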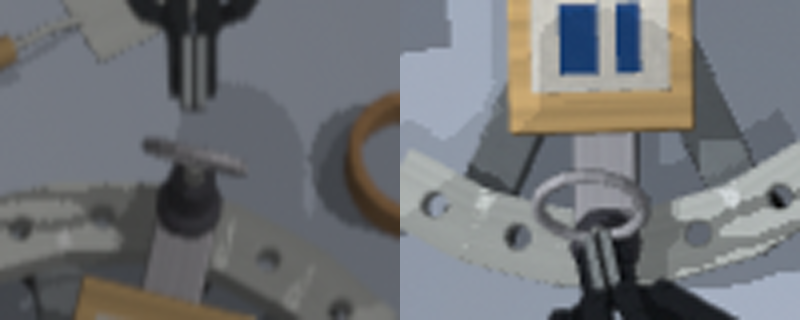

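Left panel: fingertip at (195,107), in line with the ring centre at (195,157). Right panel: tip at (598,235), just before the ring at (592,205). The two views agree, so I insert in two halves.

```bash
python3 -m creep '[{"x":-0.001,"y":0.002,"z":0.012,"wx":0,"wy":0,"wz":0,"grip":1},{"x":0,"y":0,"z":0.012,"wx":0,"wy":0,"wz":0,"grip":1},{"x":0,"y":0,"z":0,"wx":0,"wy":0,"wz":0,"grip":1}]'
python3 -m creep '[{"x":0,"y":0,"z":0.013,"wx":0,"wy":0,"wz":0,"grip":1},{"x":0,"y":0,"z":0.013,"wx":0,"wy":0,"wz":0,"grip":1},{"x":0,"y":0,"z":0,"wx":0,"wy":0,"wz":0,"grip":1}]'
python3 - <<'E'
from n import *
R=T(18,35);plan([(c+28*R[:,2],18,35),(c+28*R[:,2]+[0,0,10],18,35),(c+28*R[:,2]+[0,0,20],18,35)])
E
```

```text
clock: 8.38
tcp_pos: [570.0, 71.4, 135.5]
orientation: [[-0.546, -0.305, 0.78], [-0.173, 0.952, 0.251], [-0.82, 0.002, -0.573]]
ft_force: [0.3, -0.2, 0.2]
opening: -0.1
finger_force: 0.0
clock: 8.75
tcp_pos: [590.1, 78.0, 120.5]
orientation: [[-0.546, -0.305, 0.78], [-0.173, 0.952, 0.251], [-0.82, 0.002, -0.573]]
ft_force: [0.2, 0.1, 0.1]
opening: -0.2
finger_force: 0.0
[-0.15  0.31 -0.5  -1.93 -0.4   0.66]
18 35 turn [-0.1  0.1 -0.3] shift [ 0.1 -1.1  2.6] [([-1.92, -0.4, 0.65], 0.0), ([-1.92, -0.4, 0.65], 0.0), ([-1.92, -0.4, 0.66], 0.0)]
18 35 turn [0. 0. 0.] shift [-8.2  0.  -5.7] [([-1.92, -0.4, 0.66], 0.0), ([-1.92, -0.4, 0.66], 0.0), ([-1.86, -0.37, 0.57], 0.0)]
18 35 turn [0. 0. 0.] shift [-8.2  0.  -5.7] [([-1.86, -0.37, 0.57], 0.0), ([-1.86, -0.37, 0.57], 0.0), ([-1.79, -0.33, 0.47], 0.0)]
```

```bash
for i in 1 2 3; do python3 -m creep '[{"x":-0.0041,"y":0,"z":-0.0029,"wx":0,"wy":0,"wz":0,"grip":1},{"x":0,"y":0,"z":0,"wx":0,"wy":0,"wz":0,"grip":1}]' | grep -E 'clock|tcp|ft'; done
```

```text
clock: 9.0
tcp_pos: [590.2, 78.2, 126.8]
ft_force: [-0.4, -1.1, -0.6]
clock: 9.25
tcp_pos: [590.3, 78.3, 131.4]
ft_force: [-0.2, -0.7, -0.2]
clock: 9.5
tcp_pos: [589.8, 78.1, 135.4]
ft_force: [-1.0, -0.5, -1.1]
```

```bash
for i in 1 2 3 4; do python3 -m creep '[{"x":-0.002,"y":0,"z":-0.0015,"wx":0,"wy":0,"wz":0,"grip":1},{"x":0,"y":0,"z":0,"wx":0,"wy":0,"wz":0,"grip":1}]' | grep -E 'clock|tcp|ft'; done
```

```text
clock: 9.75
tcp_pos: [589.3, 77.7, 136.8]
ft_force: [0.4, 0.6, -4.9]
clock: 10.0
tcp_pos: [589.3, 78.0, 139.7]
ft_force: [-1.0, 0.3, -6.3]
clock: 10.25
tcp_pos: [589.5, 78.1, 142.7]
ft_force: [-1.9, 0.2, -6.7]
clock: 10.5
tcp_pos: [589.5, 78.0, 145.4]
ft_force: [-3.1, 0.1, -6.5]
```

Contact was at z≈136. I'll lift to about z 158, roughly 22 mm of pin travel.

```bash
for i in 1 2 3; do python3 -m creep '[{"x":-0.0035,"y":0,"z":-0.0024,"wx":0,"wy":0,"wz":0,"grip":1},{"x":0,"y":0,"z":0,"wx":0,"wy":0,"wz":0,"grip":1}]' | grep -E 'clock|tcp|ft'; done
python3 - <<'E'
from n import *
s=read_state();p=s["tcp_pos"];print(p,s["joints"].round(2))
piv=np.array([756.4,78.6])
r=p[:2]-piv;o=p
for k in (5,10,14,15,16):
    a=np.radians(k);M2=np.array([[np.cos(a),-np.sin(a)],[np.sin(a),np.cos(a)]])
    n=np.r_[piv+M2@r,p[2]]; print(k,n.round(1),"shift from now",(s["orientation"].T@(n-p)).round(1))
E
```

```text
clock: 10.75
tcp_pos: [589.5, 78.2, 149.5]
ft_force: [-2.9, -0.9, -7.0]
clock: 11.0
tcp_pos: [589.5, 78.2, 153.6]
ft_force: [-3.3, -0.3, -8.4]
clock: 11.25
tcp_pos: [589.6, 78.2, 157.7]
ft_force: [-3.9, -0.5, -8.0]
[589.55134544  78.17336023 157.71041705] [-0.02  0.22 -0.44 -1.64 -0.27  0.27]
5 [590.2  63.6 157.7] shift from now [  2.1 -14.1  -3.1]
10 [592.2  49.2 157.7] shift from now [  3.6 -28.4  -5.3]
14 [594.6  37.8 157.7] shift from now [  4.2 -40.   -6.2]
15 [595.3  35.  157.7] shift from now [  4.3 -42.9  -6.4]
16 [596.1  32.2 157.7] shift from now [  4.4 -45.8  -6.4]
```

Pin is lifted about 22 mm and the force matches the spring. Swing towards −y, about 13° first.

```bash
python3 -m creep '[{"x":0.0008,"y":-0.008,"z":-0.0015,"wx":0,"wy":0,"wz":0,"grip":1},{"x":0.0008,"y":-0.008,"z":-0.0013,"wx":0,"wy":0,"wz":0,"grip":1},{"x":0,"y":0,"z":0,"wx":0,"wy":0,"wz":0,"grip":1}]' | grep -E 'clock|tcp|ft'
python3 -m creep '[{"x":0.0008,"y":-0.008,"z":-0.0011,"wx":0,"wy":0,"wz":0,"grip":1},{"x":0.0008,"y":-0.008,"z":-0.001,"wx":0,"wy":0,"wz":0,"grip":1},{"x":0.0007,"y":-0.008,"z":-0.0008,"wx":0,"wy":0,"wz":0,"grip":1},{"x":0,"y":0,"z":0,"wx":0,"wy":0,"wz":0,"grip":1}]' | grep -E 'clock|tcp|ft'
cat > ang.py <<'E'
from n import *
piv=np.array([756.4,78.6])
for cam in ("top","scene"):
    d=get_image(cam); b=d["image"].astype(int)
    r=silhouettes(cam,"pallet")
    if r:
        w=(r[0]["region"]&((b[...,2]-b[...,0])>35)).astype(np.uint8);w=cv2.morphologyEx(w,cv2.MORPH_OPEN,np.ones((3,3)))
        cs=max(cv2.findContours(w,0,1)[0],key=cv2.contourArea)[:,0]
        x=cv2.minAreaRect(ray(d,cs,78)[:,:2].astype(np.float32));v=piv-np.array(x[0])
        print(cam,"rect",np.round(x[0],1),np.round(x[1],1),"edge yaw",round(x[2],2),"radial yaw",np.degrees(np.arctan2(v[1],v[0])).round(2))
    print([np.round(q["position"],1).tolist() for q in pinpoint(cam,"pull_ring")])
E
python3 ang.py
```

```text
clock: 11.62
tcp_pos: [590.6, 60.7, 157.0]
ft_force: [-5.1, -0.4, -8.7]
clock: 12.12
tcp_pos: [594.6, 36.2, 156.7]
ft_force: [-6.4, -1.1, -6.9]
top rect [673.9  55.6] [104.5 103.5] edge yaw 15.84 radial yaw 15.58
[[577.6, 25.3, 156.3]]
scene rect [678.1  56.8] [104.4 103. ] edge yaw 16.03 radial yaw 15.58
[[580.8, 29.6, 152.6]]
```

Angle now ≈ −13.3°. Nudge 1.3° more, then lower while watching.

```bash
python3 -m creep '[{"x":0.0001,"y":-0.0042,"z":-0.0002,"wx":0,"wy":0,"wz":0,"grip":1},{"x":0,"y":0,"z":0,"wx":0,"wy":0,"wz":0,"grip":1}]' | grep -E 'clock|tcp|ft'
python3 ang.py
for i in 1 2 3; do python3 -m creep '[{"x":0.0027,"y":0,"z":0.0019,"wx":0,"wy":0,"wz":0,"grip":1},{"x":0,"y":0,"z":0,"wx":0,"wy":0,"wz":0,"grip":1}]' | grep -E 'clock|tcp|ft'; done
```

```text
clock: 12.68
tcp_pos: [595.5, 32.4, 156.7]
ft_force: [-6.2, -1.8, -8.6]
top rect [674.6  54.2] [104.5 104. ] edge yaw 16.67 radial yaw 16.6
[[577.8, 22.5, 154.4]]
scene rect [678.6  54.4] [103.5 103.9] edge yaw 15.35 radial yaw 17.27
[[580.2, 26.4, 151.1]]
clock: 13.22
tcp_pos: [595.5, 32.5, 153.3]
ft_force: [-6.9, -1.7, -7.0]
clock: 13.48
tcp_pos: [595.6, 32.5, 150.1]
ft_force: [-7.0, -1.4, -5.7]
clock: 13.72
tcp_pos: [595.7, 32.1, 146.9]
ft_force: [-6.4, -1.5, -7.5]
```

```bash
for i in 1 2 3 4 5; do python3 -m creep '[{"x":0.0025,"y":0,"z":0.0017,"wx":0,"wy":0,"wz":0,"grip":1},{"x":0,"y":0,"z":0,"wx":0,"wy":0,"wz":0,"grip":1}]' | grep -E 'clock|tcp|ft'; done; python3 ang.py
```

```text
clock: 13.98
tcp_pos: [595.7, 32.0, 144.0]
ft_force: [-7.1, -2.2, -6.3]
clock: 14.22
tcp_pos: [595.8, 31.9, 141.1]
ft_force: [-7.1, -2.9, -5.8]
clock: 14.48
tcp_pos: [595.8, 31.9, 138.2]
ft_force: [-6.6, -1.9, -5.2]
clock: 14.72
tcp_pos: [597.3, 31.9, 136.8]
ft_force: [-3.9, -2.3, -4.1]
clock: 14.98
tcp_pos: [598.8, 32.5, 135.2]
ft_force: [0.0, -1.6, -0.6]
top rect [674.6  53.9] [104.2 103.3] edge yaw 17.02 radial yaw 16.81
[[579.9, 23.0, 136.0]]
scene rect [678.8  55. ] [100.2 102.5] edge yaw 17.26 radial yaw 16.94
[[582.2, 28.2, 135.3]]
```

The force vanished at z≈136, the same height as the home contact, so the pin is home. Now I centre in the ring and withdraw.

```bash
python3 -m creep '[{"x":0.004,"y":-0.001,"z":0.0028,"wx":0,"wy":0,"wz":0,"grip":1},{"x":0.004,"y":-0.0005,"z":0.0028,"wx":0,"wy":0,"wz":0,"grip":1},{"x":0,"y":0,"z":0,"wx":0,"wy":0,"wz":0,"grip":1}]' | grep -E 'clock|tcp|ft'
python3 -m creep '[{"x":0,"y":0,"z":-0.012,"wx":0,"wy":0,"wz":0,"grip":1},{"x":0,"y":0,"z":-0.012,"wx":0,"wy":0,"wz":0,"grip":1},{"x":0,"y":0,"z":0,"wx":0,"wy":0,"wz":0,"grip":1}]'| grep -E 'clock|tcp|ft'
python3 - <<'E'
from n import *
R=T(18,35);th=np.radians(17.48);c2=np.array([756.4-186*np.cos(th),78.6-186*np.sin(th),135]);print((R.T@(read_state()["tcp_pos"]-c2)).round(1))
E
```

```text
clock: 15.65
tcp_pos: [597.3, 32.6, 123.5]
ft_force: [-1.4, -0.5, -0.1]
clock: 16.02
tcp_pos: [578.6, 26.7, 138.5]
ft_force: [-0.2, -0.5, 0.4]
[-3.3  3.9 -1.3]
```

```bash
python3 -m creep '[{"x":0,"y":-0.001,"z":-0.012,"wx":0,"wy":0,"wz":0,"grip":1},{"x":0,"y":0,"z":-0.015,"wx":0,"wy":0,"wz":0,"grip":1},{"x":0,"y":0,"z":-0.02,"wx":0,"wy":0,"wz":0,"grip":1},{"x":0,"y":0,"z":-0.025,"wx":0,"wy":0,"wz":0,"grip":1},{"x":0,"y":0,"z":-0.025,"wx":0,"wy":0,"wz":0,"grip":1},{"x":0,"y":0,"z":-0.01,"wx":0,"wy":0,"wz":0,"grip":1},{"x":0,"y":0,"z":0,"wx":0,"wy":0,"wz":0,"grip":1}]'| grep -E 'clock|tcp|ft'
python3 ang.py
python3 - <<'E'
from h import *
t=get_image("top")["image"][110:250,200:340];s=get_image("scene")["image"][160:300,280:420]
cv2.imwrite("pics/z.png",np.hstack([cv2.resize(s,(400,400),interpolation=2),cv2.resize(t,(400,400),interpolation=2)]))
E
```

```text
clock: 16.9
tcp_pos: [495.3, -1.0, 199.4]
ft_force: [0.4, -0.1, 0.1]
top rect [674.5  53.8] [104.6 104.1] edge yaw 17.15 radial yaw 16.83
[[581.0, 20.5, 137.1]]
scene rect [ 654.6 -117.7] [29.2 63.4] edge yaw 29.02 radial yaw 62.6
[[580.2, 26.5, 130.0]]
```

View pics/z.png

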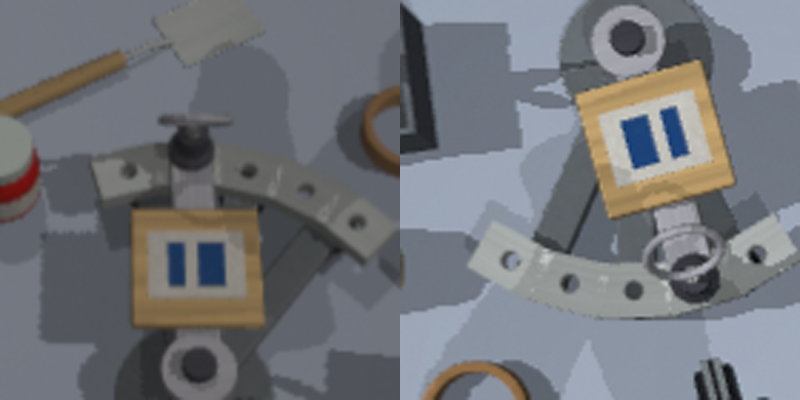

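Both views show one hole visible on the fan side of the housing and three on the other, so the arm is in the −0.262 hole. The ring reads ≈135 mm high (pin home), and the fingers are clear at about (717,375) in the right panel.

```bash
python3 -c "
from plant import *
print(finish_job())"
```

```text
the job is handed in; nothing more can be done
None
```

The job is handed in: I lifted the pin by hooking the ring with shut fingers, swung the pallet arm one hole towards the fan (−0.262 rad), let the pin drop home there as checked by force and camera, and backed the gripper clear, at about 17 s with no unwanted contact seen.

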